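# Put the roll knife in its dock, then hold up the long roll in the tongs

### The job

The roll knife has been left bare on the bread board, in front of the rolls where the tongs have to come in: slide it blade first, fully home, into the free slot of the wooden knife dock and let go of it. Then pick up the spring tongs, close them on the long roll (not the round one) and lift it well clear, at least 10 cm above the board, touching the roll with the tongs only. Finish while still holding it up and still in the tongs, with the knife left home, the round roll left on the board and the jar and the tub left where they stand.

Things in the scene. Friction and masses are not known exactly. Their poses are not given: they have to be found in the camera images.
- board: Wooden bread board lying on the worktop, 230 x 340 x 22 mm (x, y, z), its length (y) pointing away from the robot. Origin: centre of its underside; its top is 22 mm up. It does not move.
- knife: Small serrated roll knife lying flat on the board: dark wooden handle 100 x 22 x 18 mm, steel collar, flat blade 109 mm long, 24 wide, 3 thick, tip rounded. Origin: centre of the handle's underside; x toward the tip, y across, z up. Handle from x = -50 mm to the collar's front (24 wide, 16 high) at x = 55 mm; blade at mid height of the handle, 9 mm above the origin. 70 g, balanced at about x = 7 mm.
- knife_tip (a point): Tip of the blade, at mid thickness: 164 mm ahead of the knife's origin and 9 mm above it.
- dock: Knife dock: low block of light wood, 140 mm deep, 134 wide, 56 high, fixed to the worktop, with two level slots in its front face (toward the robot). Origin: at worktop height in the front face, below the free slot; x points into the slots, y left. It reaches 34 mm right and 100 mm left of the origin. The other slot, 66 mm left, holds a bigger knife; its handle (25 mm wide) sticks out 120 mm.
- slot (a point): Middle of the free slot's mouth, 36 mm above the worktop; x points straight into the slot, y left, z up. The slot is 30 mm wide, 9 high, 122 deep, with no bevel; the blade goes in flat, tip first, till the knife's collar meets the front face (tip then 109 mm in).
- tongs: Steel spring tongs lying on their side on the worktop, 218 mm from hinge to jaw tips, 20 mm high, 110 g; this is the left arm with the hinge. Origin: on the hinge axis, at the underside; z up; x along the left arm. The right arm stands off to the right by the joint value, so the tongs' middle line points at minus half of it from x (about z). They balance about 100 mm from the hinge.
- tongs_arm (a joint): Angle of the right arm of the tongs from closed (rad): 0 closed, 0.36 fully open (a stop). A spring opens it: pressing both arms at the grips takes about 4.5 N at fully open and 8 N when the jaws stand on the long roll (about 0.19 rad).
- grip_left (a point): Middle of the outer face of the left arm's dark rubber grip (50 mm long, 18 mm high), 95 mm from the hinge, 10 mm above the underside. Over both grips the tongs measure about 52 mm when open, 36 mm when the jaws stand on the long roll. Pressed a little, the tongs stay in the fingers by their own spring; 20 to 40 N there holds the roll firmly.
- grip_right (a point): The same on the right arm. The point halfway between the two grip points is where to take the tongs.
- jaw_left (a point): Middle of the inner face of the left jaw (46 mm long, 20 high, ribbed), 195 mm from the hinge, so 100 mm ahead of the grips, 10 mm above the underside. The jaws stand about 77 mm apart when open, about 62 mm when the tongs are pressed to 45 mm over the grips.
- jaw_right (a point): The same on the right jaw.
- roll_long: Long bread roll with three slanting cuts, 90 x 44 x 40 mm, lying on the board; the one to lift. Origin: centre of its underside; x along its length (toward or away from the robot, within about 0.6 rad of the world's x), y across it. Crisp and rigid, 30 to 65 g; close the jaws across its 44 mm width.
- roll_round: Round bread roll with a cross cut in it, 58 mm across and 40 mm high, on the board beside the long one (on either side). Origin: centre of its underside. It stays on the board.
- honey_jar: Glass jar with a black lid, 63 mm across, 94 mm high, right of the board's far half. Origin: centre of its underside. Bystander.
- dip_pot: Small clear plastic tub, 64 x 86 x 26 mm, on the far end of the board. Origin: centre of its underside. Bystander.
Things that resemble listed ones, but are neither listed nor needed, are in the scene too. What is shaped like the roll_round but purple or red is not meant.

How it is judged:
By the outcome, as a careful person would: the job done as asked, in the order asked, and still so for the second after the job is handed in, while the arm keeps its last pose, push and grip.
It also fails if it takes over 56 s, if anything falls off the work surface, if the arm or the gripper's body presses on something with over 40 N, if the wrist force passes 120 N, or if a joint passes its speed limit or range.

### The arm

A 6-joint arm with a two-finger parallel gripper is mounted at the origin on a cart in front of the work surface, level with it; the furniture and walls round the work are solid. World frame = base frame: x ahead of the robot, y to its left, z up, the work surface at z = 0. Lengths are in m, angles in rad, forces in N, time in s.
With the tool pointing down it reaches from about 0.25 to 0.725 m from the base axis. Payload 4 kg.
Tool frame: the origin (TCP) lies at the very end of the fingers, on their centre line; the grasp point (between the pads) lies 19 mm behind it; z points along the fingers, y is the line along which they close (so a half turn about z gives the same grasp; the last joint's range is limited). The gripper opens to 85 mm and grips with 20 to 120 N. Pads are 22 mm wide; open, the fingers measure 114 mm over their backs; the gripper's body (76 mm by 85 mm) begins 54 mm behind the grasp point. The pads swing forward as they close: fully open they stand 13 mm farther back than shut.
Start: joints at [-1.134, 0.241, 0.005, 1.335, 0, 1.571], TCP at [0.212, -0.453, 0.231] pointing down, gripper open.
Joint ranges: [-2.72, 2.72], [-1.05, 1.87], [-1.09, 1.28], [-1.99, 2.15], [-1.42, 1.44], [-3.14, 3.14]. Speed limits (rad/s): [2.79, 2.79, 3.14, 3.14, 3.14, 3.14].

### API

Orientations are given as a unit quaternion [x, y, z, w].
In Python, from workcell import bot, vision, workorder gives the robot as it stands.
- The arm moves only by the shell command python3 -m creep 'ROWS' [OPENING]. ROWS is JSON, a list of rows, each a list of 2 entries, a list of its own where there are three numbers: the shift along the tool's x, y, z in mm, then the turn, a rotation vector about the tool's x, y, z in rad. In form: [[[dx, dy, dz], [wx, wy, wz]], ...]. A call has 1 to 12 rows; each row shifts and turns the commanded pose from where the row before left it, along the tool's axes as they then stand; what a row does not reach is not made up. A row lasts 1/8 s, in which the tool goes at most 62.5 mm and 10.7 degrees, less where a joint would pass 70% of its speed; a pose out of reach is approached as far as the arm can. A call is refused whole if a number of a shift passes 62.5 or a number of a turn 0.188, either way. A call with a gripper value outside its range is refused whole. OPENING is the finger opening in mm, from 0 to 85.4, set as the call begins (- or left out, the last holds). The fingers move at their own pace and stop on an object; the grip force is fixed at half the most. Time passes only in rows, so rows that do not move let the fingers close. It gives the time, the measured TCP pose, the force, the opening and the grip force at its end, in the units of the state.
- bot.get_obs(): the state, without advancing time (a new reading comes with each control period).
- vision.camera(name): name is "side" or "top"; returns a dict with "image" (480x640x3 uint8, blue, green, red), "z_map" (480x640 float32, m along the optical axis (not along the pixel's ray), 0 where there is no reading), "K" (3x3 intrinsics, pixels), "k1" (the pictures are not rectified: a ray, as slopes to the right and down, at radius r is drawn at 1 + k1 r^2 times it, then the intrinsics apply), "rvec" (rotation vector, rad) and "tvec" (3), from world to camera coordinates, as OpenCV has them. Camera axes: x right, y down, z forward; pixel columns grow to the right and rows downward; lengths in m; the calibration is good to about 2 mm. A picture is of the moment at which its call begins.
- workorder.job_done(): hands the job in; it is judged then, once.
Trained networks look in a picture, given as the dict that the camera call returned (one of the last four; its "shot" number tells which), for a name from the list of things; names that differ only in an ending like _2 or _b are one class to them, and where a whole thing is asked for, a point or a joint stands for the part that bears it (a point fixed in the world has none). Each returns a list of dicts, best first, with "score" (0 to 1); they miss things now and then, are a little off and sometimes report something else, mostly with a low value. They report only what shows in the picture. A call takes as long as a camera call. They do not tell look-alikes from the thing itself.
- vision.spot_in(picture, query): "position" ([column, row] in pixels, amid what is visible of it).
- vision.place_of(picture, query): "position" ([column, row] in pixels: a listed point, or the origin of a listed thing).
The state is a dict: "clock": time; "joint_pos": joint angles; "joint_vel": joint speeds; "tau": joint torques, N m; "eef_pos": TCP position; "tool_rot": TCP orientation; "ft_force": force on the tool from outside, world axes, zero at the start; "ft_torque": the same for the moment, N m; "grip_width": finger opening in m; "grasp_force": force on a finger pad.
Only numpy, scipy, OpenCV 4.12 (cv2) and the standard library are available. Lean on these libraries where they do the work, as an engineer would, in place of code of your own. Each camera call takes 0.05 s, during which the arm holds its last target. There are 200 camera calls.

## Working session

There is one attempt and no reset: what is moved stays moved. The work goes in short steps, Python scripts to look and compute and a shell command to move; the robot and the scene stay as the last step left them, time stands still between calls to the robot, and variables do not carry over. Pictures are saved under pics/ and viewed, at most 10 in all, crops included, and the job is handed in when it is done.

```bash
ls; mkdir -p pics
cat > h.py <<'E'
import numpy as np, cv2, json
from scipy.spatial.transform import Rotation as R
from workcell import bot, vision, workorder
def ray(pic,px):
    K=np.array(pic["K"]);k1=pic["k1"]
    d=cv2.undistortPoints(np.array([[px]],float),K,np.array([k1,0,0,0],float))[0,0]
    M=cv2.Rodrigues(np.array(pic["rvec"],float))[0];t=np.array(pic["tvec"],float).ravel()
    return -M.T@t, M.T@np.array([d[0],d[1],1.])
def at_z(pic,px,z):
    o,d=ray(pic,px);return o+d*(z-o[2])/d[2]
def at_depth(pic,px):
    o,d=ray(pic,px);c,r=int(round(px[0])),int(round(px[1]))
    w=pic["z_map"][max(r-1,0):r+2,max(c-1,0):c+2];w=w[w>0]
    return o+d*np.median(w) if len(w) else None
def proj(pic,P):
    return cv2.projectPoints(np.array([P],float),np.array(pic["rvec"],float),np.array(pic["tvec"],float),np.array(pic["K"]),np.array([pic["k1"],0,0,0],float))[0].ravel()
np.set_printoptions(precision=4,suppress=True)
E
python3 - <<'E'
from h import *
for n in ["top","side"]:
    p=vision.camera(n);cv2.imwrite(f"pics/{n}0.png",p["image"])
    print(n,"cam",ray(p,(320,240)))
    for q in ["board","knife","knife_tip","dock","slot","tongs","grip_left","grip_right","jaw_left","jaw_right","roll_long","roll_round","honey_jar","dip_pot"]:
        for d in vision.place_of(p,q)[:3]:
            print(q,round(d["score"],2),np.round(d["position"],1),at_depth(p,d["position"]))
print(bot.get_obs())
E
```

```text
pics
top cam (array([0.2959, 0.0114, 1.3695]), array([ 0.2267,  0.004 , -0.9741]))
board 0.58 [341.8 253. ] [ 0.575  -0.0378  0.0205]
knife 0.88 [360.1 295.9] [ 0.4628 -0.0794  0.0382]
knife_tip 0.69 [291.3 300.5] [0.459  0.0921 0.0006]
knife_tip 0.27 [473.1 246.4] [ 0.5905 -0.378  -0.0006]
dock 0.67 [266.9 247.1] [0.5949 0.1527 0.0156]
slot 0.66 [260.8 245.9] [0.5908 0.1644 0.0492]
tongs 0.77 [463.8 331.6] [ 0.3733 -0.3375  0.0015]
grip_left 0.75 [453.  289.7] [ 0.4769 -0.3145  0.0152]
grip_right 0.72 [474.6 291.8] [ 0.4726 -0.3725  0.    ]
grip_right 0.26 [416.7 205.2] [ 0.6754 -0.221   0.0951]
jaw_left 0.84 [445.4 252.6] [ 0.5717 -0.3011  0.0177]
jaw_left 0.58 [291.3 300.2] [0.4598 0.0921 0.0007]
jaw_right 0.5 [472.8 246.5] [ 0.5903 -0.3772 -0.0006]
roll_long 0.66 [317.2 248.5] [0.5794 0.024  0.0594]
roll_round 0.9 [177.  233.2] [0.6291 0.3766 0.0421]
roll_round 0.66 [419.2 251.3] [ 0.5722 -0.231   0.0379]
honey_jar 0.6 [416.2 208.2] [ 0.6761 -0.2245  0.0666]
dip_pot 0.59 [324.  199.1] [0.7176 0.0047 0.0233]
side cam (array([-0.0607,  0.1906,  1.3116]), array([ 0.4548, -0.1114, -0
[... 805 characters left out ...]
nd 0.56 [414.8 230.3] [ 0.5693 -0.2164  0.0327]
roll_round 0.55 [183.4 261.1] [0.6164 0.3765 0.0344]
honey_jar 0.78 [407.  189.9] [ 0.6768 -0.2249  0.0599]
dip_pot 0.81 [319.9 199.4] [ 0.7231 -0.0001  0.0228]
{'clock': 1.5, 'joint_pos': array([-1.134 ,  0.2405,  0.005 ,  1.3352,  0.    ,  1.5708]), 'joint_vel': array([-0.0004, -0.001 , -0.0004,  0.0003, -0.0003, -0.001 ]), 'tau': array([  0.0007, -37.2208,  25.2689,   0.0013,   0.0001,   0.    ]), 'eef_pos': array([ 0.2115, -0.4531,  0.2313]), 'tool_rot': array([0.9762, 0.2166, 0.    , 0.    ]), 'ft_force': array([0.0552, 0.0937, 0.216 ]), 'ft_torque': array([-0.0075,  0.0465, -0.0308]), 'grasp_force': 0.0, 'grip_width': 0.08535081830921991}
```

View pictures.

Run:
```python
import cv2
a=cv2.imread("pics/top0.png")[160:360,150:500]
cv2.imwrite("pics/top0c.png",cv2.resize(a,None,fx=2.28,fy=2.28,interpolation=cv2.INTER_CUBIC))
```

```text
(no output)
```

View pics/top0c.png

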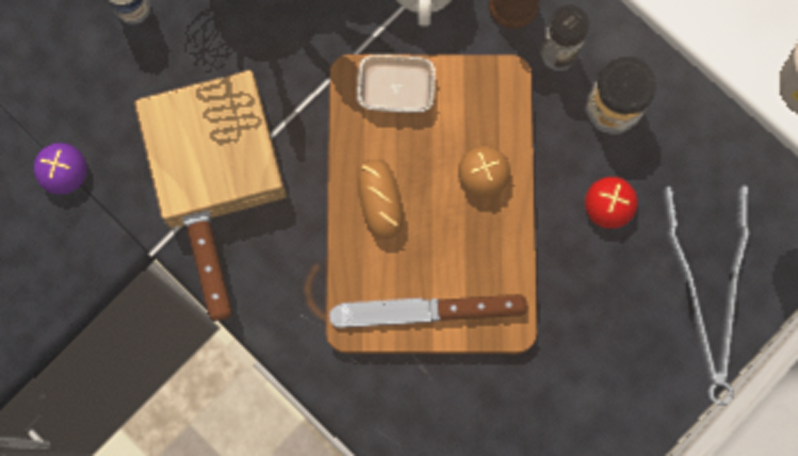

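View pics/side0.png

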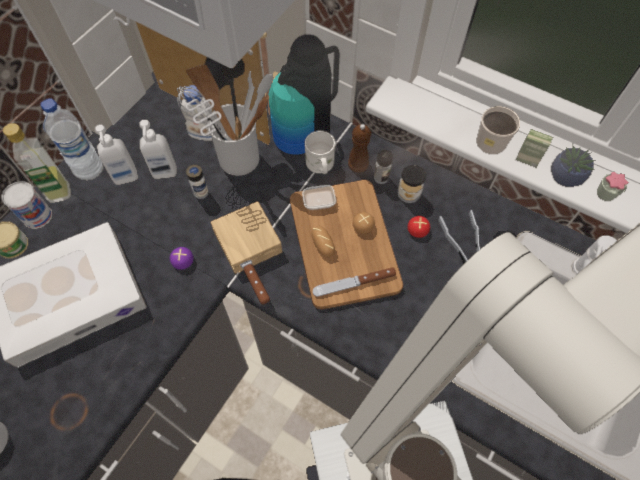

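Top view crop, in full-image pixels: the knife lies on the board (handle ~(361,295), tip ~(296,299)). The dock is at ~(242,224), with the other knife in its left slot, handle ~(241,278). The tongs are at ~(463,331).

Possible mix-ups:
- **Knife:** the bare knife (361,295) or the docked knife (241,278). I take the one on the board.
- **Round rolls:** the brown one (363,235), the red one (418,249) and the purple one (177,233). Only the brown one counts, and it stays.
- **Roll to lift:** the long one (317,247).

Next I measure everything from the depth maps.

```bash
cat >> h.py <<'E'
def cloud(pic):
    K=np.array(pic["K"]);h,w=pic["z_map"].shape
    u,v=np.meshgrid(np.arange(w),np.arange(h))
    d=cv2.undistortPoints(np.stack([u,v],-1).reshape(-1,1,2).astype(float),K,np.array([pic["k1"],0,0,0],float)).reshape(h,w,2)
    Z=pic["z_map"].astype(float);c=np.dstack([d*Z[...,None],Z])
    M=cv2.Rodrigues(np.array(pic["rvec"],float))[0];t=np.array(pic["tvec"],float).ravel()
    P=(c-t)@M; P[Z<=0]=np.nan
    return P
def rect(P):
    c=P[:,:2].mean(0);(cx,cy),(a,b),th=cv2.minAreaRect((1000*(P[:,:2]-c)).astype(np.float32))
    box=cv2.boxPoints(((cx,cy),(a,b),th))/1000+c
    return box,(a,b)
def pca(P):
    c=P[:,:2].mean(0);w,v=np.linalg.eigh(np.cov((P[:,:2]-c).T));return c,v[:,1],np.degrees(np.arctan2(v[1,1],v[0,1]))
E
python3 - <<'E'
from h import *
for n in ["top","side"]:
    p=vision.camera(n);P=cloud(p);np.savez(f"{n}1.npz",P=P,img=p["image"],z_map=p["z_map"],K=p["K"],k1=p["k1"],rvec=p["rvec"],tvec=p["tvec"])
    x,y,z=P[...,0],P[...,1],P[...,2]
    def sel(x0,x1,y0,y1,z0,z1): return P[(x>x0)&(x<x1)&(y>y0)&(y<y1)&(z>z0)&(z<z1)]
    s=sel(.4,.8,-.14,.08,.015,.027);print(n,"board z",np.median(s[:,2]), "table z",np.median(sel(.3,.5,-.25,-.18,-.02,.02)[:,2]))
    print(" board",rect(s))
    s=sel(.4,.52,-.16,.09,.034,.05);print(" handle n",len(s),"z",np.median(s[:,2]),pca(s),rect(s))
    s=sel(.4,.52,-.16,.09,.027,.05);print(" knife n",len(s),pca(s),rect(s))
    s=sel(.5,.8,.08,.34,.05,.065);print(" docktop n",len(s),"z",np.median(s[:,2]),s[:,:2].mean(0),rect(s))
    s=sel(.4,.6,.08,.3,.02,.049);print(" other handle n",len(s),pca(s))
    s=sel(.52,.68,-.03,.08,.035,.07);print(" long n",len(s),"zmax",s[:,2].max(),pca(s),rect(s))
    s=sel(.52,.68,-.13,-.05,.035,.07);print(" round n",len(s),pca(s),rect(s))
    s=sel(.3,.65,-.45,-.27,.01,.035);print(" tongs n",len(s),"z",np.median(s[:,2]))
a=np.load("top1.npz")["img"][215:315,270:400];a=cv2.resize(a,None,fx=3.5,fy=3.5,interpolation=cv2.INTER_CUBIC)
b=np.load("top1.npz")["img"][225:345,420:500];b=cv2.resize(b,None,fx=3.5*100/120,fy=3.5*100/120,interpolation=cv2.INTER_CUBIC)
cv2.imwrite("pics/c1.png",np.hstack([a,b]))
E
```

```text
top board z 0.020584415737219097 table z -0.0005689694798070098
 board (array([[ 0.4188,  0.0795],
       [ 0.4192, -0.1404],
       [ 0.8   , -0.1397],
       [ 0.7996,  0.0802]]), (380.806640625, 219.93458557128906))
 handle n 451 z 0.037574369552054794 (array([ 0.466 , -0.0546]), array([-0.0381,  0.9993]), np.float64(92.18277418077255)) (array([[ 0.4474,  0.0803],
       [ 0.4585, -0.1297],
       [ 0.4837, -0.1284],
       [ 0.4727,  0.0817]]), (25.323152542114258, 210.35092163085938))
 knife n 838 (array([ 0.465 , -0.0211]), array([-0.027 ,  0.9996]), np.float64(91.54641401460398)) (array([[ 0.4282, -0.1331],
       [ 0.513 , -0.1347],
       [ 0.5172,  0.0856],
       [ 0.4323,  0.0873]]), (220.4344024658203, 84.85702514648438))
 docktop n 2886 z 0.05636390944562811 [0.6477 0.2138] (array([[0.4946, 0.2442],
       [0.5275, 0.1139],
       [0.7347, 0.1663],
       [0.7018, 0.2966]]), (213.7443389892578, 134.3892364501953))
 other handle n 656 (array([0.5271, 0.1881]), array([0.3738, 0.9275]), np.float64(68.05273412354778))
 long n 532 zmax 0.06853804383588898 (array([0.5843, 0.0
[... 1406 characters left out ...]
 (215.39772033691406, 133.9354248046875))
 other handle n 710 (array([0.5355, 0.192 ]), array([0.656 , 0.7548]), np.float64(49.00632684076968))
 long n 486 zmax 0.0678080438184621 (array([0.5822, 0.0262]), array([-0.9737, -0.2279]), np.float64(-166.82378993243464)) (array([[ 0.5398,  0.0363],
       [ 0.5489, -0.0054],
       [ 0.6374,  0.014 ],
       [ 0.6282,  0.0557]]), (90.53758239746094, 42.64716339111328))
 round n 374 (array([ 0.6118, -0.0878]), array([0.3901, 0.9208]), np.float64(67.03633646264623)) (array([[ 0.5852, -0.0663],
       [ 0.5924, -0.1206],
       [ 0.647 , -0.1133],
       [ 0.6398, -0.059 ]]), (55.059837341308594, 54.78379440307617))
 tongs n 289 z 0.01840248936090871
```

View pics/c1.png

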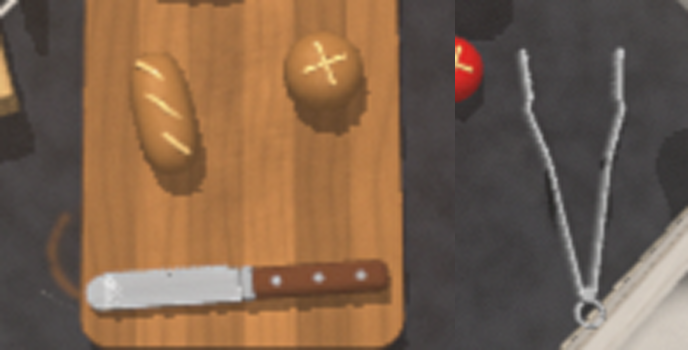

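The crop shows the brown-handled knife (handle centre ~(362,295), tip ~(289,299)), the long roll at ~(302,236), and the open tongs with jaws up at ~(447,240) and ~(471,240), hinge ~(462,331). The chosen objects match the description. I'll refine the fits by colour.

Run:
```python
from h import *
def S(n):
    d=np.load(f"{n}1.npz");p={k:d[k] for k in d};p["image"]=p["img"];p["k1"]=float(p["k1"]);return p
def back(p,mask,z):
    v,u=np.nonzero(mask);K=p["K"]
    d=cv2.undistortPoints(np.stack([u,v],-1).reshape(-1,1,2).astype(float),K,np.array([p["k1"],0,0,0],float)).reshape(-1,2)
    M=cv2.Rodrigues(p["rvec"])[0];t=p["tvec"].ravel();o=-M.T@t;D=np.c_[d,np.ones(len(d))]@M
    return o+D*((z-o[2])/D[:,2])[:,None]
def big(m):
    n,l,s,_=cv2.connectedComponentsWithStats(m.astype(np.uint8));return l==1+np.argmax(s[1:,4])
for n in ["top","side"]:
    p=S(n);P=p["P"];x,y,z=P[...,0],P[...,1],P[...,2]
    hsv=cv2.cvtColor(p["image"],cv2.COLOR_BGR2HSV);H,Sa,V=[hsv[...,i].astype(int) for i in range(3)]
    reg=(x>.43)&(x<.51)&(y>-.15)&(y<.09)
    for nm,q in [("handle",(.4665,-.09,.04)),("blade",(.462,.03,.0325)),("board",(.44,-.03,.022)),("dock",(.65,.21,.056)),("table",(.3,-.1,0))]:
        c=np.round(proj(p,q)).astype(int);print(n,nm,c,hsv[c[1],c[0]])
    Rr=p["image"][...,2].astype(int);B=p["image"][...,0].astype(int)
    hm=big(reg&(Sa>110)&(V<150)&(H<12)&(z>.027));h=back(p,hm,.038);print(n,"handle",hm.sum(),pca(h),rect(h))
    bm=big(reg&(Sa<60)&(V>110));b=back(p,bm,.0325);print(n,"blade",bm.sum(),pca(b),rect(b))
    hc=pca(h)[0];bc=pca(b)[0];print("  axis from centroids",np.degrees(np.arctan2(*(bc-hc)[::-1])))
    dm=big((x>.5)&(x<.8)&(y>.08)&(y<.34)&(z>.048)&(V>130)&(H>10)&(H<30)); d=back(p,dm,.056);print(n,"dock",dm.sum(),d.mean(0),rect(d))
    om=big((x>.42)&(x<.62)&(y>.08)&(y<.3)&(Sa>110)&(V<150)&(H<12));o=back(p,om,.044);print(n,"otherh",om.sum(),pca(o),rect(o))
    t=P[(x>.3)&(x<.62)&(y>-.42)&(y<-.27)&(z>.006)&(z<.03)]
    left=t[t[:,1]>-.345];right=t[t[:,1]<-.345]
    for s in (left,right):
        for a in np.arange(.36,.6,.03):
            k=s[abs(s[:,0]-a)<.006]
            if len(k): print("   %.2f y=%.4f sd=%.4f n=%d"%(a,np.median(k[:,1]),k[:,1].std(),len(k)))
```

```text
top handle [364 294] [ 11 155 127]
top blade [316 297] [ 15   3 184]
top board [340 306] [ 14 153 204]
top dock [242 223] [ 18 119 228]
top table [370 363] [150   7  72]
top handle 272 (array([ 0.4668, -0.0819]), array([-0.0422,  0.9991]), np.float64(92.42035384603001)) (array([[ 0.4551, -0.0353],
       [ 0.4578, -0.1288],
       [ 0.4785, -0.1282],
       [ 0.4758, -0.0347]]), (20.68793487548828, 93.57062530517578))
top blade 479 (array([0.4633, 0.0234]), array([-0.0509,  0.9987]), np.float64(92.91585536022278)) (array([[ 0.4477,  0.0808],
       [ 0.4536, -0.0352],
       [ 0.4795, -0.0339],
       [ 0.4736,  0.0821]]), (25.93028450012207, 116.16500091552734))
  axis from centroids 91.91866270514683
top dock 2867 [0.6492 0.2141 0.056 ] (array([[0.5653, 0.2613],
       [0.5986, 0.1319],
       [0.7341, 0.1667],
       [0.7008, 0.2961]]), (139.84642028808594, 133.66778564453125))
top otherh 386 (array([0.511 , 0.2118]), array([-0.9679, -0.2515]), np.float64(-165.43520923434323)) (array([[0.4557, 0.2101],
       [0.4617, 0.1869],
       [0.5667, 0.214 ],
       [0.5607, 0.2372]]), (1
[... 1278 characters left out ...]
31346002
side dock 2580 [0.6484 0.2126 0.056 ] (array([[0.5624, 0.2589],
       [0.5957, 0.1292],
       [0.7354, 0.165 ],
       [0.7021, 0.2948]]), (144.18161010742188, 133.92449951171875))
side otherh 366 (array([0.5093, 0.2103]), array([-0.9678, -0.2516]), np.float64(-165.42565906039502)) (array([[0.4539, 0.2083],
       [0.4601, 0.1846],
       [0.5663, 0.2126],
       [0.5601, 0.2362]]), (109.82980346679688, 24.44046974182129))
   0.45 y=-0.2844 sd=0.0060 n=2
   0.48 y=-0.3165 sd=0.0067 n=19
   0.51 y=-0.3113 sd=0.0066 n=22
   0.54 y=-0.3036 sd=0.0135 n=19
   0.57 y=-0.3017 sd=0.0099 n=20
   0.51 y=-0.3676 sd=0.0094 n=15
   0.54 y=-0.3791 sd=0.0050 n=14
   0.57 y=-0.3807 sd=0.0076 n=16
```

```bash
python3 -m creep '[[[0,0,0],[0,0,0.1]],[[0,0,0],[0,0,-0.1]],[[20,-12,0],[0,0,0]],[[30,-19,5],[0,0,0]],[[45,-28,8],[0,0,0]],[[45,-28,10],[0,0,0]],[[45,-28,10],[0,0,0]],[[45,-28,10],[0,0,0]]]' 60; python3 -c "
from h import *
o=bot.get_obs();print(o['joint_pos'],o['eef_pos'],R.from_quat(o['tool_rot']).as_matrix())"; python3 -m creep '[[[0,0,0],[0,0,0.1]]]'; python3 -c "
from h import *
o=bot.get_obs();print(o['joint_pos'],o['eef_pos'])"
```

```text
clock: 2.6
eef_pos: [0.3603, -0.2248, 0.1883]
tool_rot: [0.976, 0.217, 0.0, 0.0]
ft_force: [-0.1, -0.7, 0.9]
grip_width: 0.0603
grasp_force: 0.0
[-0.5579  0.1173 -0.2619  1.1906  0.      2.1472] [ 0.3603 -0.2248  0.1883] [[ 0.9062  0.4228  0.0009]
 [ 0.4228 -0.9062 -0.0005]
 [ 0.0006  0.0008 -1.    ]]
clock: 2.72
eef_pos: [0.3605, -0.223, 0.1876]
tool_rot: [0.986, 0.169, -0.0, -0.001]
ft_force: [0.0, -0.4, 0.0]
grip_width: 0.0604
grasp_force: 0.0
[-0.5544  0.1181 -0.2626  1.1915  0.0007  2.2466] [ 0.3605 -0.223   0.1876]
```

```bash
python3 -m creep '[[[0,0,0],[0,0,-0.1]],[[0,0,0],[0,0,-0.18]],[[0,0,0],[0,0,-0.186]],[[0,0,0],[0,0,-0.186]],[[0,0,0],[0,0,-0.186]],[[0,0,0],[0,0,-0.186]],[[0,0,0],[0,0,-0.186]],[[0,0,0],[0,0,-0.186]],[[0,0,0],[0,0,-0.186]],[[0,0,0],[0,0,-0.186]],[[0,0,0],[0,0,-0.186]],[[0,0,0],[0,0,-0.186]]]' 50;  python3 -m creep '[[[0,0,0],[0,0,-0.186]],[[0,0,0],[0,0,-0.186]],[[0,0,0],[0,0,-0.186]],[[0,0,0],[0,0,-0.186]],[[0,0,0],[0,0,-0.186]],[[0,0,0],[0,0,-0.186]],[[0,0,0],[0,0,-0.186]],[[0,0,0],[0,0,-0.186]],[[0,0,0],[0,0,-0.186]],[[0,0,0],[0,0,-0.186]],[[0,0,0],[0,0,-0.186]],[[0,0,0],[0,0,-0.186]]]'
cat >> h.py <<'E'
def go(x,y,z,th):
    "deltas in tool axes (mm) to reach target before turning, then turn (rad)"
    o=bot.get_obs();M=R.from_quat(o['tool_rot']).as_matrix()
    d=M.T@(np.array([x,y,z])-o['eef_pos'])*1000
    T=R.from_euler('z',th,degrees=True)*R.from_quat([1,0,0,0])
    rv=(R.from_matrix(M).inv()*T).as_rotvec()
    print("q",o['joint_pos'],"eef",o['eef_pos'],"theta",np.degrees(np.arctan2(M[1,0],M[0,0])),"tilt",M[:,2])
    print("delta tool mm",d,"turn",rv)
E
python3 -c "
from h import *
go(.4663,-.0775,.12,-87.7)"
```

```text
clock: 4.22
eef_pos: [0.3595, -0.2262, 0.1884]
tool_rot: [0.323, 0.946, -0.0, 0.0]
ft_force: [0.0, -1.0, 0.4]
grip_width: 0.0496
grasp_force: 0.0
clock: 5.72
eef_pos: [0.3595, -0.2262, 0.1884]
tool_rot: [0.708, -0.706, 0.0, -0.0]
ft_force: [0.0, 1.0, -0.0]
grip_width: 0.0498
grasp_force: 0.0
q [-0.5617  0.1178 -0.2609  1.1918  0.     -2.135 ] eef [ 0.3595 -0.2262  0.1884] theta -89.85398576911133 tilt [ 0.0002 -0.0001 -1.    ]
delta tool mm [-148.4416 -107.187    68.4132] turn [-0.0002 -0.0001 -0.0376]
```

```bash
python3 -m creep '[[[-18,-13,8],[0,0,0]],[[-37,-27,17],[0,0,0]],[[-37,-27,17],[0,0,0]],[[-37,-27,17],[0,0,0]],[[-20,-13,9],[0,0,-0.038]],[[0,0,0],[0,0,0]]]' 50
python3 -c "
from h import *
go(.4663,-.0775,.027,-87.7)"
```

```text
clock: 6.48
eef_pos: [0.4671, -0.0763, 0.1195]
tool_rot: [0.72, -0.694, -0.001, 0.0]
ft_force: [-0.1, -0.7, 0.9]
grip_width: 0.05
grasp_force: 0.0
q [-0.1618  0.2718 -0.2596  1.0408 -0.     -1.7699] eef [ 0.4671 -0.0763  0.1195] theta -87.86382930500565 tilt [-0.0015  0.0002 -1.    ]
delta tool mm [ 1.2291  0.7391 92.5244] turn [ 0.0015  0.0003 -0.0029]
```

```bash
python3 -m creep '[[[1,1,20],[0,0,0]],[[0,0,30],[0,0,0]],[[0,0,25],[0,0,0]],[[0,0,12],[0,0,0]],[[0,0,5],[0,0,0]],[[0,0,0],[0,0,0]]]'; python3 -m creep '[[[0,0,0],[0,0,0]],[[0,0,0],[0,0,0]],[[0,0,0],[0,0,0]],[[0,0,0],[0,0,0]]]' 10
```

```text
clock: 7.22
eef_pos: [0.4663, -0.079, 0.0288]
tool_rot: [0.719, -0.695, 0.0, -0.0]
ft_force: [0.6, 0.0, 0.2]
grip_width: 0.0498
grasp_force: 0.0
clock: 7.72
eef_pos: [0.4669, -0.0787, 0.0294]
tool_rot: [0.719, -0.695, 0.001, -0.001]
ft_force: [-1.4, -0.2, 6.5]
grip_width: 0.0204
grasp_force: 59.9
```

```bash
python3 -m creep '[[[0,0,-10],[0,0,0]],[[0,0,-25],[0,0,0]],[[0,0,-30],[0,0,0]],[[-20,6,-15],[0,0,0]],[[-40,11,0],[0,0,0]],[[-40,11,0],[0,0,0]],[[-40,11,0],[0,0,0]],[[-40,11,0],[0,0,0]],[[-18,4,0],[0,0,0.1]],[[0,0,0],[0,0,0.17]],[[0,0,0],[0,0,0.18]],[[0,0,0],[0,0,0.18]]]'; python3 -m creep '[[[0,0,0],[0,0,0.18]],[[0,0,0],[0,0,0.18]],[[0,0,0],[0,0,0.18]],[[0,0,0],[0,0,0.14]],[[0,0,0],[0,0,0.046]],[[0,0,0],[0,0,0]]]'
python3 - <<'E'
from h import *
go(.406,.1167,.08,-165.6)
for n in ["top","side"]:
    p=vision.camera(n);np.savez(f"{n}2.npz",img=p["image"],P=cloud(p),z_map=p["z_map"],K=p["K"],k1=p["k1"],rvec=p["rvec"],tvec=p["tvec"])
a=[cv2.resize(np.load(f"{n}2.npz")["img"][190:340,200:340],None,fx=2.8,fy=2.8,interpolation=cv2.INTER_CUBIC) for n in ("top","side")]
cv2.imwrite("pics/c2.png",np.hstack(a))
E
```

```text
clock: 9.22
eef_pos: [0.405, 0.1176, 0.1087]
tool_rot: [-0.466, 0.885, -0.0, -0.0]
ft_force: [-0.4, 0.4, -0.9]
grip_width: 0.0203
grasp_force: 59.2
clock: 9.98
eef_pos: [0.4051, 0.1174, 0.1086]
tool_rot: [-0.125, 0.992, 0.0, 0.0]
ft_force: [0.2, -0.2, -0.6]
grip_width: 0.0203
grasp_force: 59.2
q [ 0.2822  0.1886 -0.4033  0.9788 -0.      0.0323] eef [0.4051 0.1174 0.1086] theta -165.6849369512472 tilt [ 0.  0. -1.]
delta tool mm [-0.6724 -0.9322 28.6015] turn [-0.      0.     -0.0015]
```

View pics/c2.png

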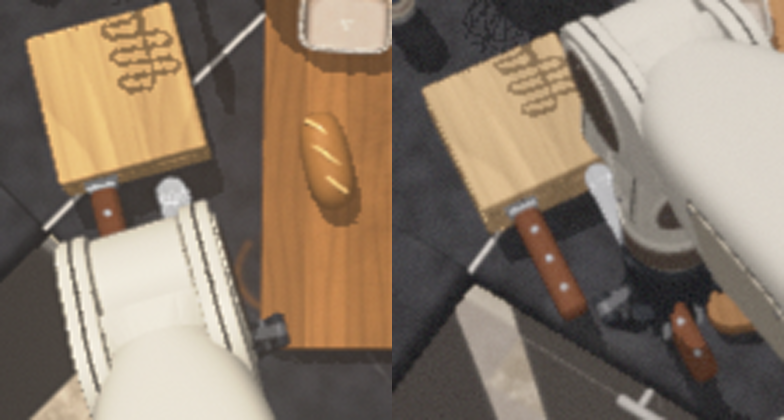

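The knife is held level with its blade pointing at the dock. The tip is at ~(262,259) in the top view and ~(274,249) in the side view. Next I measure the blade line against the slot.

```bash
cat >> h.py <<'E'
def S(n):
    d=np.load(n);p={k:d[k] for k in d};p["image"]=p["img"];p["k1"]=float(p["k1"]);return p
def back(p,mask,z):
    v,u=np.nonzero(mask)
    d=cv2.undistortPoints(np.stack([u,v],-1).reshape(-1,1,2).astype(float),p["K"],np.array([p["k1"],0,0,0],float)).reshape(-1,2)
    M=cv2.Rodrigues(p["rvec"])[0];t=p["tvec"].ravel();o=-M.T@t;D=np.c_[d,np.ones(len(d))]@M
    return o+D*((z-o[2])/D[:,2])[:,None]
def big(m):
    n,l,s,_=cv2.connectedComponentsWithStats(m.astype(np.uint8));return l==1+np.argmax(s[1:,4])
SL=np.array([.590,.164]);YA=np.radians(14.4);SX=np.array([np.cos(YA),np.sin(YA)]);SY=np.array([-SX[1],SX[0]])
def slot(P): return np.c_[(P[:,:2]-SL)@SX,(P[:,:2]-SL)@SY]*1000
E
python3 - <<'E'
from h import *
for n in ["top","side"]:
    p=S(f"{n}2.npz");P=p["P"];z=P[...,2];s=slot(P.reshape(-1,3)).reshape(480,640,2)
    hsv=cv2.cvtColor(p["image"],cv2.COLOR_BGR2HSV);V=hsv[...,2].astype(int);Sa=hsv[...,1]
    m=(s[...,0]>-150)&(s[...,0]<10)&(abs(s[...,1])<25)&(z>.095)&(z<.125)&(V>110)&(Sa<60)
    m=big(m);b=slot(back(p,m,.110));print(n,"blade n",m.sum(),"z",np.nanmedian(z[m]),"x range",b[:,0].min(),b[:,0].max())
    for a in range(-100,-10,8):
        k=b[abs(b[:,0]-a)<4]
        if len(k)>3: 
            zz=z[m][abs(b[:,0]-a)<4];print("  x",a,"y",round(k[:,1].min(),1),round(k[:,1].max(),1),"mid",round((k[:,1].min()+k[:,1].max())/2,1),"mean",round(k[:,1].mean(),1),"z",round(np.median(zz),4))
    h=(s[...,0]<-190)&(s[...,0]>-270)&(abs(s[...,1])<30)&(z>.095)&(z<.135)&(Sa>100)&(V<150)
    if h.sum()>20: h=big(h);q=slot(back(p,h,.119));print("  rear handle",h.sum(),"z",np.median(z[h]),q.mean(0),q.min(0),q.max(0),pca(q))
    # dock edges in same picture
    x,y=P[...,0],P[...,1]
    d=back(p,big((x>.5)&(x<.8)&(y>.08)&(y<.34)&(z>.048)&(z<.065)&(V>130)&(hsv[...,0]>10)&(hsv[...,0]<30)),.056)
    ds=slot(d);print("  dock front x",[round(np.percentile(ds[abs(ds[:,1]-a)<4][:,0],1),1) for a in (-20,0,20,45,85)],"right y",[round(ds[abs(ds[:,0]-a)<4][:,1].min(),1) for a in (10,40,70,100,130)],"left y",[round(ds[abs(ds[:,0]-a)<4][:,1].max(),1) for a in (10,40,70,100,130)])
E
```

```text
top blade n 124 z 0.11131794010101842 x range -62.87024382268308 -30.824157453139467
  x -60 y -2.8 15.4 mid 6.3 mean 7.8 z 0.1125
  x -52 y -9.7 15.4 mid 2.9 mean 2.6 z 0.1111
  x -44 y -10.3 15.4 mid 2.5 mean 3.1 z 0.111
  x -36 y -7.5 14.8 mid 3.7 mean 3.5 z 0.112
  dock front x [np.float64(2.1), np.float64(2.5), np.float64(2.2), np.float64(2.4), np.float64(2.1)] right y [np.float64(-32.5), np.float64(-32.3), np.float64(-33.1), np.float64(-32.9), np.float64(-33.2)] left y [np.float64(100.2), np.float64(99.8), np.float64(100.1), np.float64(100.4), np.float64(99.4)]
side blade n 168 z 0.1114762055616784 x range -104.35442491539347 -29.412968856334544
  x -100 y 10.6 12.8 mid 11.7 mean 11.4 z 0.1114
  x -92 y 7.2 12.6 mid 9.9 mean 10.2 z 0.1114
  x -84 y 2.7 12.3 mid 7.5 mean 7.8 z 0.1125
  x -76 y 1.6 12.2 mid 6.9 mean 7.2 z 0.1119
  x -68 y -2.0 13.0 mid 5.5 mean 5.6 z 0.1114
  x -60 y -3.4 12.8 mid 4.7 mean 4.9 z 0.1109
  x -52 y -6.8 12.5 mid 2.8 mean 3.1 z 0.1109
  x -44 y -9.1 13.3 mid 2.1 mean 2.1 z 0.1108
  x -36 y -8.4 12.2 mid 1.9 mean 1.8 z 0.1117
  x -28 y -5.3 5.5 mid 0.1 mean -0.5 z 0.1108
  rear handle 195 z 0.11743794540116975 [-219.4373    1.65  ] [-246.0244  -10.0053] [-190.2401   12.6453] (array([-219.4373,    1.65  ]), array([-0.9979,  0.0645]), np.float64(176.30207579092772))
  dock front x [np.float64(51.8), np.float64(1.1), np.float64(2.3), np.float64(1.8), np.float64(-0.4)] right y [np.float64(-13.2), np.float64(-13.2), np.float64(-25.6), np.float64(-29.0), np.float64(-34.9)] left y [np.float64(97.7), np.float64(97.7), np.float64(97.7), np.float64(97.6), np.float64(97.6)]
```

```bash
python3 -m creep '[[[0,-2.7,15],[0,0,0]],[[0,0,30],[0,0,0]],[[0,0,22],[0,0,0]],[[0,0,7.5],[0,0,0]],[[0,0,0],[0,0,0]],[[0,0,0],[0,0,0]]]'
cat > m.py <<'E'
from h import *
import sys
tag=sys.argv[1];zb=float(sys.argv[2])
go(.406,.1167,.034,-165.6)
for n in ["top","side"]:
    p=vision.camera(n);P=cloud(p);p=dict(img=p["image"],image=p["image"],P=P,z_map=p["z_map"],K=np.array(p["K"]),k1=float(p["k1"]),rvec=np.array(p["rvec"]),tvec=np.array(p["tvec"]));np.savez(f"{n}{tag}.npz",**p)
    z=P[...,2];s=slot(P.reshape(-1,3)).reshape(480,640,2)
    hsv=cv2.cvtColor(p["image"],cv2.COLOR_BGR2HSV);V=hsv[...,2].astype(int);Sa=hsv[...,1]
    m=(s[...,0]>-150)&(s[...,0]<5)&(abs(s[...,1])<25)&(z>zb-.015)&(z<zb+.015)&(V>110)&(Sa<60)
    m=big(m);b=slot(back(p,m,zb));print(n,"blade n",m.sum(),"z",np.nanmedian(z[m]),"x range",b[:,0].min(),b[:,0].max())
    for a in range(-100,-10,8):
        k=b[abs(b[:,0]-a)<4]
        if len(k)>3: 
            zz=z[m][abs(b[:,0]-a)<4];print("  x",a,"y",round(k[:,1].min(),1),round(k[:,1].max(),1),"mid",round((k[:,1].min()+k[:,1].max())/2,1),"z",round(np.median(zz),4))
    h=(s[...,0]<-190)&(s[...,0]>-270)&(abs(s[...,1])<30)&(z>zb-.015)&(z<zb+.025)&(Sa>100)&(V<150)
    if h.sum()>20: h=big(h);q=slot(back(p,h,zb+.009));print("  rear handle",h.sum(),"z",np.median(z[h]),q.mean(0),q.min(0),q.max(0))
    o=(s[...,0]<-8)&(s[...,0]>-130)&(abs(s[...,1]-66)<25)&(z>.02)&(z<.06)&(Sa>100)&(V<150)
    if o.sum()>20: o=big(o);q=slot(back(p,o,.044));print("  other handle",o.sum(),"z",np.median(z[o]),[(a,np.round([q[abs(q[:,0]-a)<5][:,1].min(),q[abs(q[:,0]-a)<5][:,1].max()],1)) for a in range(-100,-20,20) if (abs(q[:,0]-a)<5).any()])
E
python3 m.py 3 0.0365
```

```text
clock: 10.82
eef_pos: [0.4067, 0.1151, 0.0346]
tool_rot: [-0.124, 0.992, 0.0, 0.001]
ft_force: [0.2, -1.4, -0.2]
grip_width: 0.0202
grasp_force: 59.2
q [ 0.2757  0.2919 -0.5023  0.7749  0.      0.0263] eef [0.4067 0.1151 0.0346] theta -165.7144780437098 tilt [ 0.0017  0.0005 -1.    ]
delta tool mm [0.3032 1.7709 0.6421] turn [ 0.0001  0.0017 -0.002 ]
top blade n 144 z 0.03744850540644351 x range -69.93962239687903 -29.987593231063613
  x -68 y -5.7 12.4 mid 3.4 z 0.0376
  x -60 y -12.3 11.8 mid -0.3 z 0.0375
  x -52 y -12.9 12.3 mid -0.3 z 0.0377
  x -44 y -13.0 12.3 mid -0.4 z 0.0373
  x -36 y -9.5 11.0 mid 0.8 z 0.0371
  x -28 y -3.5 6.8 mid 1.6 z 0.0401
  other handle 215 z 0.045858923912413536 [(-60, array([54.2, 78. ])), (-40, array([54.2, 78.7]))]
side blade n 147 z 0.03778795311496808 x range -101.43030503691294 -28.503479858134543
  x -92 y 3.8 9.5 mid 6.6 z 0.0366
  x -84 y 0.3 10.3 mid 5.3 z 0.0375
  x -76 y -1.1 10.0 mid 4.5 z 0.0395
  x -68 y -3.5 9.9 mid 3.2 z 0.0374
  x -60 y -6.0 9.7 mid 1.8 z 0.0384
  x -52 y -8.4 9.6 mid 0.6 z 0.0369
  x -44 y -8.6 10.4 mid 0.9 z 0.038
  x -36 y -7.8 9.1 mid 0.7 z 0.0386
  x -28 y -3.5 5.5 mid 1.0 z 0.0373
  other handle 379 z 0.04613137676102075 [(-100, array([52.9, 76.6])), (-80, array([53.7, 76.5])), (-60, array([52.4, 76.3])), (-40, array([52.2, 77.3]))]
```

```bash
python3 -m creep '[[[-10,0.6,0.7],[0,0,0]],[[-15,0,0],[0,0,0]],[[-10,0,0],[0,0,0]],[[-10,0,0],[0,0,0]],[[0,0,0],[0,0,0]]]'; python3 -c "
from h import *
go(.406,.1167,.034,-165.6);o=bot.get_obs();print(o['ft_force'],o['ft_torque'])"
```

```text
clock: 11.55
eef_pos: [0.4503, 0.1267, 0.0331]
tool_rot: [-0.124, 0.992, 0.0, 0.0]
ft_force: [0.4, 0.7, -1.0]
grip_width: 0.0202
grasp_force: 59.2
q [ 0.2744  0.3679 -0.3889  0.8132  0.      0.0252] eef [0.4503 0.1267 0.0331] theta -165.7232846678878 tilt [ 0.0007  0.0002 -1.    ]
delta tool mm [45.3712  1.1936 -0.885 ] turn [ 0.      0.0007 -0.0022]
[ 0.3873  0.7189 -1.0422] [-0.0427 -0.0008 -0.0142]
```

```bash
python3 -m creep '[[[-12,0,-0.4],[0,0,0]],[[-18,0,0],[0,0,0]],[[-18,0,0],[0,0,0]],[[-18,0,0],[0,0,0]],[[-10,0,0],[0,0,0]],[[0,0,0],[0,0,0]]]'; python3 -c "
from h import *
go(.590-.051*SX[0],.164-.051*SX[1],.034,-165.6);o=bot.get_obs();print(o['ft_force'],o['ft_torque'])"
```

```text
clock: 12.3
eef_pos: [0.5235, 0.1454, 0.0334]
tool_rot: [-0.124, 0.992, 0.0, 0.0]
ft_force: [0.1, -0.1, -0.5]
grip_width: 0.0199
grasp_force: 59.2
q [ 0.2709  0.49   -0.1828  0.8978  0.      0.0217] eef [0.5235 0.1454 0.0334] theta -165.72259126504062 tilt [ 0.0001  0.     -1.    ]
delta tool mm [-18.0563   1.5496  -0.6353] turn [ 0.      0.0001 -0.0021]
[ 0.1105 -0.1362 -0.4657] [-0.0365 -0.0145  0.0688]
```

```bash
python3 -m creep '[[[-6,0,0],[0,0,0]],[[-6,0,0],[0,0,0]],[[-3,0,0],[0,0,0]],[[0,0,0],[0,0,0]]]'; python3 -m creep '[[[-2,0,0],[0,0,0]],[[0,0,0],[0,0,0]]]';  python3 -m creep '[[[-2,0,0],[0,0,0]],[[0,0,0],[0,0,0]]]'
```

```text
clock: 12.8
eef_pos: [0.5377, 0.149, 0.0335]
tool_rot: [-0.124, 0.992, 0.0, 0.0]
ft_force: [0.7, -0.6, -0.6]
grip_width: 0.0198
grasp_force: 59.2
clock: 13.05
eef_pos: [0.5395, 0.1495, 0.0335]
tool_rot: [-0.124, 0.992, 0.0, 0.0]
ft_force: [-0.4, 0.4, -0.2]
grip_width: 0.0198
grasp_force: 59.2
clock: 13.3
eef_pos: [0.5416, 0.1499, 0.0335]
tool_rot: [-0.124, 0.992, 0.0, 0.0]
ft_force: [-0.4, -0.3, -1.4]
grip_width: 0.0203
grasp_force: 59.2
```

```bash
python3 -m creep '[[[-1.5,0,0],[0,0,0]],[[0,0,0],[0,0,0]]]';  python3 -m creep '[[[-1.5,0,0],[0,0,0]],[[0,0,0],[0,0,0]]]'
```

```text
clock: 13.55
eef_pos: [0.5419, 0.15, 0.0332]
tool_rot: [-0.124, 0.992, -0.0, -0.001]
ft_force: [-2.4, -0.2, 1.0]
grip_width: 0.0203
grasp_force: 59.4
clock: 13.8
eef_pos: [0.5419, 0.15, 0.0329]
tool_rot: [-0.124, 0.992, -0.0, -0.002]
ft_force: [-6.8, -1.5, 1.5]
grip_width: 0.0202
grasp_force: 59.6
```

```bash
python3 -m creep '[[[-1.5,0,0],[0,0,0]],[[0,0,0],[0,0,0]]]'
```

```text
clock: 14.05
eef_pos: [0.5419, 0.1501, 0.0327]
tool_rot: [-0.124, 0.992, -0.0, -0.004]
ft_force: [-8.7, -3.0, 4.3]
grip_width: 0.0203
grasp_force: 59.8
```

```bash
python3 -m creep '[[[1.5,0,0],[0,0,0]],[[0,0,0],[0,0,0]],[[0,0,0],[0,0,0]],[[0,0,-5],[0,0,0]],[[0,0,-20],[0,0,0]],[[0,0,-35],[0,0,0]],[[10,0,-40],[0,0,0]],[[30,-30,-20],[0,0,0]],[[30,-40,0],[0,0,0]],[[20,-50,0],[0,0,0]],[[0,-50,0],[0,0,0]],[[0,-40,0],[0,0,0]]]' 36
python3 - <<'E'
from h import *
go(.48,-.345,.15,180)
for n in ["top","side"]:
    p=vision.camera(n);P=cloud(p);np.savez(f"{n}4.npz",img=p["image"],P=P,z_map=p["z_map"],K=p["K"],k1=p["k1"],rvec=p["rvec"],tvec=p["tvec"])
    p=S(f"{n}4.npz");z=P[...,2];s=slot(P.reshape(-1,3)).reshape(480,640,2)
    hsv=cv2.cvtColor(p["image"],cv2.COLOR_BGR2HSV);V=hsv[...,2].astype(int);Sa=hsv[...,1]
    for nm,c in (("ours",0),("other",66)):
        o=(s[...,0]<5)&(s[...,0]>-150)&(abs(s[...,1]-c)<25)&(z>.02)&(z<.06)&(Sa>100)&(V<150)&(hsv[...,0]<12)
        if o.sum()>20: o=big(o);q=slot(back(p,o,.045));print(n,nm,o.sum(),"z",np.median(z[o]),q.min(0),q.max(0))
a=[cv2.resize(np.load(f"{n}4.npz")["img"][200:300,200:300],None,fx=3.9,fy=3.9,interpolation=cv2.INTER_CUBIC) for n in ("top","side")]
cv2.imwrite("pics/c4.png",np.hstack(a))
E
```

```text
clock: 15.55
eef_pos: [0.5094, -0.077, 0.1544]
tool_rot: [-0.124, 0.992, -0.0, 0.001]
ft_force: [1.2, 0.1, -0.1]
grip_width: 0.0359
grasp_force: 0.0
q [-0.15    0.3152 -0.0995  1.1541  0.     -0.3982] eef [ 0.5094 -0.077   0.1544] theta -165.77739699555846 tilt [ 0.0019 -0.0003 -1.    ]
delta tool mm [  94.3223 -252.61      4.4099] turn [-0.0005  0.0018  0.2482]
top ours 296 z 0.037983230520012595 [-106.3927  -10.682 ] [-9.6732 10.9884]
top other 404 z 0.045633439633345756 [-119.4127   54.0203] [-10.1773  78.5873]
side ours 284 z 0.0379557365935471 [-110.6639  -10.8916] [-11.3877  11.6046]
side other 380 z 0.04594877190571364 [-122.3134   52.3058] [-10.2626  77.6397]
```

View pics/c4.png

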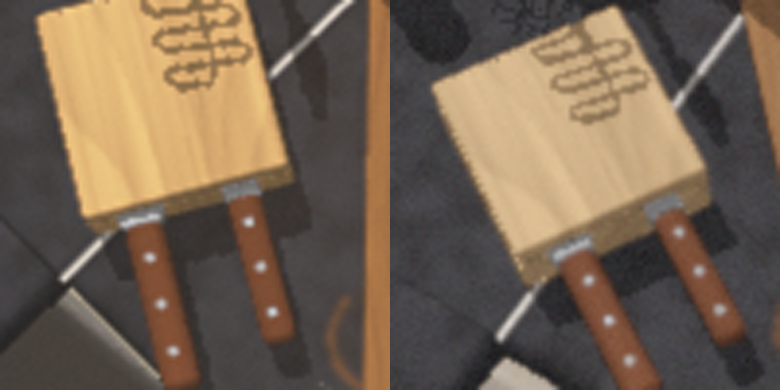

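The top view shows our knife seated in the right-hand slot with its collar at the dock face (~(262,249)). The other knife is untouched. Next I fit the tongs' pose.

Run:
```python
from h import *
from scipy.optimize import least_squares
for n in ["top4","side4","top1"]:
    p=S(f"{n}.npz");P=p["P"];x,y,z=P[...,0],P[...,1],P[...,2]
    hsv=cv2.cvtColor(p["image"],cv2.COLOR_BGR2HSV);V=hsv[...,2].astype(int)
    m=(x>.33)&(x<.62)&(y>-.42)&(y<-.27)&(z>.008)&(z<.032)&(hsv[...,1]<90)
    q=back(p,m,.018)[:,:2]
    def mod(v):
        hx,hy,a,o=v;d=[]
        for s in (1,-1):
            u=np.array([np.cos(a+s*o),np.sin(a+s*o)]);w=q-[hx,hy];t=np.clip(w@u,0,.15)
            j0=np.array([hx,hy])+.15*u
            e1=np.linalg.norm(w-t[:,None]*u,axis=1);u2=np.array([np.cos(a+s*.05),np.sin(a+s*.05)])
            t2=np.clip((q-j0)@u2,0,.07);e2=np.linalg.norm(q-j0-t2[:,None]*u2,axis=1);d.append(np.minimum(e1,e2))
        return np.minimum(*d)
    r=least_squares(mod,[.365,-.339,0,.2],loss="soft_l1",f_scale=.004)
    f=q[mod(r.x)<.006];print(n,len(q),len(f),r.x,"x extent",np.percentile(f[:,0],[0,1,99,100]))
    for a in np.arange(.36,.60,.02):
        k=f[abs(f[:,0]-a)<.007];c=r.x[1]+(a-r.x[0])*np.tan(r.x[2]);L=k[k[:,1]>c][:,1];Rr=k[k[:,1]<c][:,1]
        if len(L) and len(Rr): print("   %.2f L[%.4f %.4f] R[%.4f %.4f] mid %.4f"%(a,L.min(),L.max(),Rr.min(),Rr.max(),(L.mean()+Rr.mean())/2))
p=S("top4.npz");cv2.imwrite("pics/c5.png",cv2.resize(p["image"][225:345,405:505],None,fx=4.8,fy=4.8,interpolation=cv2.INTER_CUBIC))
```

```text
top4 626 463 [ 0.3698 -0.3389  0.0056  0.2326] x extent [0.376  0.3801 0.5867 0.5901]
   0.38 L[-0.3372 -0.3316] R[-0.3467 -0.3393] mid -0.3385
   0.40 L[-0.3378 -0.3261] R[-0.3486 -0.3402] mid -0.3372
   0.42 L[-0.3296 -0.3226] R[-0.3525 -0.3445] mid -0.3374
   0.44 L[-0.3261 -0.3190] R[-0.3540 -0.3483] mid -0.3372
   0.46 L[-0.3225 -0.3124] R[-0.3631 -0.3548] mid -0.3381
   0.48 L[-0.3188 -0.3111] R[-0.3646 -0.3588] mid -0.3380
   0.50 L[-0.3150 -0.3080] R[-0.3662 -0.3629] mid -0.3378
   0.52 L[-0.3092 -0.3018] R[-0.3728 -0.3670] mid -0.3377
   0.54 L[-0.3026 -0.2976] R[-0.3795 -0.3709] mid -0.3379
   0.56 L[-0.3020 -0.2964] R[-0.3803 -0.3750] mid -0.3382
   0.58 L[-0.3010 -0.2951] R[-0.3800 -0.3715] mid -0.3378Traceback (most recent call last):
  File "<stdin>", line 7, in <module>
  File "h.py", line 44, in back
    d=cv2.undistortPoints(np.stack([u,v],-1).reshape(-1,1,2).astype(float),p["K"],np.array([p["k1"],0,0,0],float)).reshape(-1,2)
      ~~~~~~~~~~~~~~~~~~~^^^^^^^^^^^^^^^^^^^^^^^^^^^^^^^^^^^^^^^^^^^^^^^^^^^^^^^^^^^^^^^^^^^^^^^^^^^^^^^^^^^^^^^^^
cv2.error: OpenCV(4.12.0) /io/opencv/modules/calib3d/src/undistort.dispatch.cpp:347: error: (-215:Assertion failed) CV_IS_MAT(_src) && CV_IS_MAT(_dst) && (_src->rows == 1 || _src->cols == 1) && (_dst->rows == 1 || _dst->cols == 1) && _src->cols + _src->rows - 1 == _dst->rows + _dst->cols - 1 && (CV_MAT_TYPE(_src->type) == CV_32FC2 || CV_MAT_TYPE(_src->type) == CV_64FC2) && (CV_MAT_TYPE(_dst->type) == CV_32FC2 || CV_MAT_TYPE(_dst->type) == CV_64FC2) in function 'cvUndistortPointsInternal'
```

```bash
python3 -m creep '[[[0,0,0],[0,0,0.1]],[[0,0,0],[0,0,0.148]],[[3,-20,0],[0,0,0]],[[6,-36,0],[0,0,0]],[[7,-42,10],[0,0,0]],[[7,-42,10],[0,0,0]],[[7,-42,10],[0,0,0]],[[7,-42,10],[0,0,0]],[[5,-37,10],[0,0,0]],[[0,0,5],[0,0,0]],[[0,0,0],[0,0,0]]]' 72
python3 - <<'E'
from h import *
go(.467,-.338,.001,179.8)
p=vision.camera("side");P=cloud(p);np.savez("side5.npz",img=p["image"],P=P,z_map=p["z_map"],K=p["K"],k1=p["k1"],rvec=p["rvec"],tvec=p["tvec"])
E
```

```text
clock: 17.02
eef_pos: [0.467, -0.335, 0.0981]
tool_rot: [-0.001, 1.0, 0.001, -0.0]
ft_force: [-0.1, 0.8, -0.3]
grip_width: 0.0719
grasp_force: 0.0
q [-0.6225  0.4755 -0.012   1.0849  0.0006 -0.6242] eef [ 0.467  -0.335   0.0981] theta -179.90554600604816 tilt [-0.0009  0.0014 -1.    ]
delta tool mm [-0.0611 -3.1513 97.1076] turn [ 0.0014 -0.0009  0.0051]
```

```bash
python3 -m creep '[[[0,-2.5,15],[0,0,0.005]],[[0,0,30],[0,0,0]],[[0,0,30],[0,0,0]],[[0,0,14],[0,0,0]],[[0,0,6],[0,0,0]],[[0,0,0],[0,0,0]]]'; python3 -m creep '[[[0,0,0],[0,0,0]],[[0,0,0],[0,0,0]],[[0,0,0],[0,0,0]]]' 45; python3 -c "
from h import *
go(.467,-.338,.001,179.8)"
```

```text
clock: 17.82
eef_pos: [0.4675, -0.3386, 0.0037]
tool_rot: [0.002, 1.0, -0.0, 0.0]
ft_force: [0.7, -0.3, -0.5]
grip_width: 0.0721
grasp_force: 0.0
clock: 18.2
eef_pos: [0.4687, -0.3396, 0.0055]
tool_rot: [0.002, 1.0, -0.001, 0.002]
ft_force: [-0.2, -0.1, 6.0]
grip_width: 0.0452
grasp_force: 8.4
q [-0.6272  0.5797 -0.1105  0.8764  0.0002 -0.6234] eef [ 0.4687 -0.3396  0.0055] theta 179.7813949238632 tilt [ 0.0035 -0.0023 -1.    ]
delta tool mm [1.7143 1.6506 4.4948] turn [-0.0023  0.0035 -0.0003]
```

```bash
python3 -m creep '[[[0,0,-8],[0,0,0]],[[0,0,-20],[0,0,0]],[[0,0,-30],[0,0,0]],[[0,0,-35],[0,0,0]],[[0,0,-27],[0,0,0]],[[0,20,0],[0,0,0]],[[0,36,0],[0,0,0]],[[0,36,0],[0,0,0]],[[0,20,0],[0,0,0]],[[0,0,0],[0,0,0]]]'
python3 - <<'E'
from h import *
go(.490,.005,.125,-167.5)
o=bot.get_obs()["eef_pos"]
for n in ["top","side"]:
    p=vision.camera(n);P=cloud(p);np.savez(f"{n}6.npz",img=p["image"],P=P,z_map=p["z_map"],K=p["K"],k1=p["k1"],rvec=p["rvec"],tvec=p["tvec"])
    for q in ["jaw_left","jaw_right","tongs"]:
        for d in vision.place_of(p,q)[:1]: print(n,q,round(d["score"],2),np.round(d["position"],1),at_z(p,d["position"],o[2]+.004)-o)
a=[cv2.resize(np.load(f"{n}6.npz")["img"][190:330,350:490],None,fx=2.8,fy=2.8,interpolation=cv2.INTER_CUBIC) for n in ("top","side")]
cv2.imwrite("pics/c6.png",np.hstack(a))
E
```

```text
clock: 19.45
eef_pos: [0.467, -0.2247, 0.1227]
tool_rot: [0.001, 1.0, 0.0, -0.001]
ft_force: [0.3, -1.0, -0.3]
grip_width: 0.0455
grasp_force: 6.4
q [-0.4483  0.3508 -0.137   1.085  -0.0001 -0.4473] eef [ 0.467  -0.2247  0.1227] theta 179.93846656371736 tilt [-0.0019  0.0007 -1.    ]
delta tool mm [-22.7734 229.6881  -2.2033] turn [ 0.0009 -0.0018 -0.2192]
top jaw_left 0.51 [408.9 245.6] [0.1009 0.0331 0.004 ]
top jaw_right 0.41 [435.4 237.9] [ 0.1182 -0.0301  0.004 ]
side jaw_left 0.64 [410.8 213.1] [0.1041 0.033  0.004 ]
side jaw_right 0.51 [438.4 205.4] [ 0.1096 -0.0394  0.004 ]
side tongs 0.55 [434.4 204.2] [ 0.1151 -0.031   0.004 ]
```

View pics/c6.png

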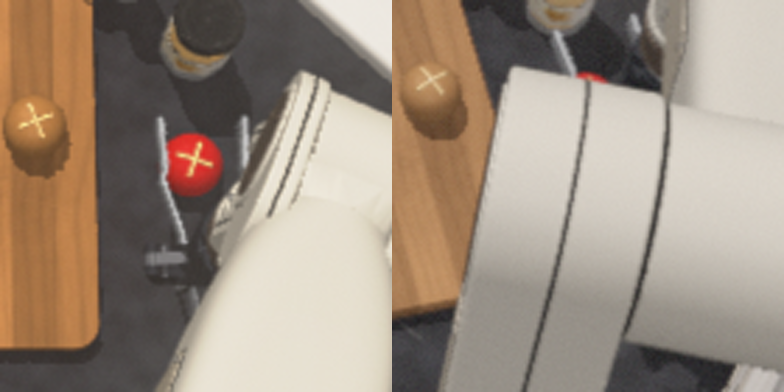

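The tongs are held with the jaws pointing forward, tips at ~(407,232) and ~(437,232) in the top view, and nothing is caught. Next I measure the jaw height and offset relative to the TCP, and re-measure the long roll.

Run:
```python
from h import *
o=bot.get_obs()["eef_pos"]
for n in ["top","side"]:
    p=S(f"{n}6.npz");P=p["P"];x,y,z=P[...,0],P[...,1],P[...,2];hsv=cv2.cvtColor(p["image"],cv2.COLOR_BGR2HSV)
    m=(x>.52)&(x<.62)&(y>-.29)&(y<-.16)&(z>.10)&(z<.16)&(hsv[...,1]<80)
    q=P[m]-o
    for s in (1,-1):
        k=q[(q[:,1]*s>.01)&(abs(q[:,1])<.06)]
        if len(k)<5: continue
        print(n,s,len(k),"z med",np.median(k[:,2]),"x max",np.percentile(k[:,0],97),[(round(a,3),np.round(np.median(k[abs(k[:,0]-a)<.006],0)[1:],4)) for a in (.06,.075,.09,.105,.118) if (abs(k[:,0]-a)<.006).sum()>1])
for n in ["top4","side4","top6","side6"]:
    p=S(f"{n}.npz");P=p["P"];x,y,z=P[...,0],P[...,1],P[...,2];hsv=cv2.cvtColor(p["image"],cv2.COLOR_BGR2HSV)
    m=(x>.52)&(x<.68)&(y>-.03)&(y<.08)&(z>.036)&(z<.075)
    if m.sum()<300: continue
    q=back(p,big(m),.046);b,w=rect(q);print(n,"roll",q[:,:2].mean(0),b.mean(0),w,pca(q)[2])
```

```text
top 1 110 z med 0.0103275851582144 x max 0.1296038528136821 [(0.06, array([0.036 , 0.0102])), (0.075, array([0.0403, 0.0101])), (0.09, array([0.0395, 0.0097])), (0.105, array([0.0401, 0.0107])), (0.118, array([0.0406, 0.0112]))]
top -1 73 z med 0.009417984611562569 x max 0.13030855686495466 [(0.09, array([-0.0266,  0.0074])), (0.105, array([-0.028 ,  0.0102])), (0.118, array([-0.0288,  0.0106]))]
side 1 68 z med 0.010769576953038665 x max 0.13368855701051 [(0.09, array([0.0342, 0.0137])), (0.105, array([0.036 , 0.0095])), (0.118, array([0.0365, 0.009 ]))]
side -1 38 z med 0.012029748931556561 x max 0.13540825073956125 [(0.118, array([-0.0334,  0.012 ]))]
top4 roll [0.5862 0.026 ] [0.587  0.0261] (88.58430480957031, 42.740135192871094) -168.48108553015658
side4 roll [0.5867 0.025 ] [0.5869 0.0255] (92.48030853271484, 44.173858642578125) -170.98275084265458
top6 roll [0.5863 0.026 ] [0.5867 0.0263] (89.12387084960938, 42.96847152709961) -168.3866271859529
side6 roll [0.5868 0.025 ] [0.5871 0.0256] (92.0656509399414, 44.33893966674805) -170.70141359316676
```

```bash
python3 -m creep '[[[-1,20,0],[0,0,0]],[[-3,38,0],[0,0,0]],[[-3,40,0],[0,0,0]],[[-3,40,0],[0,0,0]],[[-3,40,0],[0,0,0]],[[-3,33,0],[0,0,0]],[[-1,15,0],[0,0,0]],[[0,0,0],[0,0,-0.1]],[[0,0,0],[0,0,-0.1]],[[0,0,0],[0,0,0]]]'
python3 - <<'E'
from h import *
go(.4843,.0014,.09,-168.5)
o=bot.get_obs();M=R.from_quat(o['tool_rot']).as_matrix();o=o["eef_pos"]
C=np.array([.5865,.0258]);u=np.array([np.cos(.2007),np.sin(.2007)]);l=np.array([-u[1],u[0]])
for n in ["top","side"]:
    p=vision.camera(n);P=cloud(p);np.savez(f"{n}7.npz",img=p["image"],P=P,z_map=p["z_map"],K=p["K"],k1=p["k1"],rvec=p["rvec"],tvec=p["tvec"]);p=S(f"{n}7.npz")
    hsv=cv2.cvtColor(p["image"],cv2.COLOR_BGR2HSV);z=P[...,2]
    A=(P[...,:2]-C)@u;B=(P[...,:2]-C)@l
    m=(A>-.04)&(A<.04)&(abs(B)<.06)&(abs(B)>.015)&(z>.10)&(z<.16)&(hsv[...,1]<80)
    for s in (1,-1):
        k=m&(B*s>0)
        if k.sum()>5: print(n,s,k.sum(),"z-tcp",np.median(z[k])-o[2],"xmax",np.percentile(A[k],97),[(a,round(np.median(B[k&(abs(A-a)<.006)]),4)) for a in (-.03,-.015,0,.012,.024) if (k&(abs(A-a)<.006)).sum()>1])
a=[cv2.resize(np.load(f"{n}7.npz")["img"][170:310,250:390],None,fx=2.8,fy=2.8,interpolation=cv2.INTER_CUBIC) for n in ("top","side")]
cv2.imwrite("pics/c7.png",np.hstack(a))
E
```

```text
clock: 21.1
eef_pos: [0.4853, -0.0007, 0.1235]
tool_rot: [-0.097, 0.995, -0.0, -0.0]
ft_force: [0.3, 0.0, -1.7]
grip_width: 0.0452
grasp_force: 6.4
q [-0.0013  0.2887 -0.2245  1.0578 -0.0001 -0.1961] eef [ 0.4853 -0.0007  0.1235] theta -168.8400900082725 tilt [-0.0002 -0.0001 -1.    ]
delta tool mm [ 0.5549  2.2122 33.4888] turn [-0.0001 -0.0002 -0.0059]
side 1 95 z-tcp 0.01097346190016639 xmax 0.027266741263317625 [(-0.03, np.float64(0.0285)), (-0.015, np.float64(0.0283)), (0, np.float64(0.0286)), (0.012, np.float64(0.0289)), (0.024, np.float64(0.0292))]
```

View pics/c7.png

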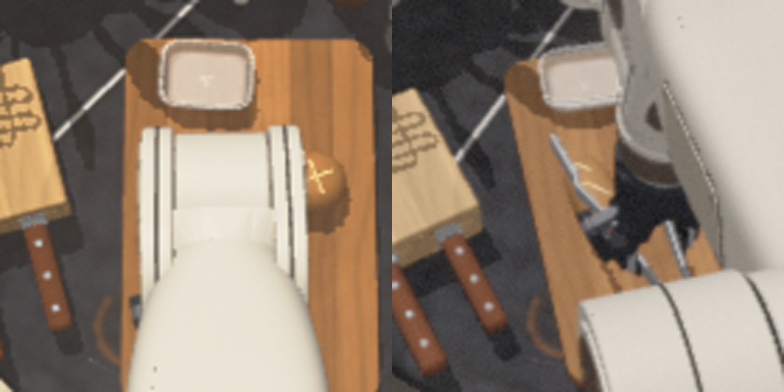

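The top view is blocked by the arm. The side view shows the left jaw just outside the long roll, tip ~(308,218). I'll shift left by 3.5 mm, then descend in two stages.

```bash
python3 -m creep '[[[0,3.5,12],[0,0,-0.006]],[[0,0,22],[0,0,0]],[[0,0,14],[0,0,0]],[[0,0,6],[0,0,0]],[[0,0,0],[0,0,0]]]'; python3 -m creep '[[[0,0,8],[0,0,0]],[[0,0,8],[0,0,0]],[[0,0,8],[0,0,0]],[[0,0,5],[0,0,0]],[[0,0,0],[0,0,0]]]'
python3 - <<'E'
from h import *
go(.4843,.0014,.04,-168.5)
o=bot.get_obs();o=o["eef_pos"]
C=np.array([.5865,.0258]);u=np.array([np.cos(.2007),np.sin(.2007)]);l=np.array([-u[1],u[0]])
p=vision.camera("side");P=cloud(p);z=P[...,2];hsv=cv2.cvtColor(p["image"],cv2.COLOR_BGR2HSV)
A=(P[...,:2]-C)@u;B=(P[...,:2]-C)@l
m=(A>-.04)&(A<.04)&(B<.06)&(B>.015)&(z>.035)&(z<.075)&(hsv[...,1]<60)
print(m.sum(),[(a,round(np.median(B[m&(abs(A-a)<.006)]),4),round(np.median(z[m&(abs(A-a)<.006)]),4)) for a in (-.03,-.015,0,.012,.024) if (m&(abs(A-a)<.006)).sum()>1])
cv2.imwrite("pics/c8.png",cv2.resize(p["image"][170:290,260:380],None,fx=4.5,fy=4.5,interpolation=cv2.INTER_CUBIC))
E
```

```text
clock: 21.82
eef_pos: [0.4846, 0.0028, 0.0691]
tool_rot: [-0.101, 0.995, 0.0, -0.0]
ft_force: [-0.4, 0.2, -1.5]
grip_width: 0.0452
grasp_force: 6.4
clock: 22.45
eef_pos: [0.4844, 0.0027, 0.04]
tool_rot: [-0.101, 0.995, 0.0, -0.001]
ft_force: [0.3, 0.1, -0.0]
grip_width: 0.0451
grasp_force: 6.4
q [ 0.0057  0.3864 -0.3359  0.8496  0.     -0.1965] eef [0.4844 0.0027 0.04  ] theta -168.41715823645015 tilt [-0.0011 -0.     -1.    ]
delta tool mm [ 0.3381 -1.3022 -0.0232] turn [ 0.0002 -0.0011  0.0014]
46 [(-0.015, np.float64(0.033), np.float64(0.056)), (0, np.float64(0.0333), np.float64(0.0509)), (0.012, np.float64(0.0333), np.float64(0.0523)), (0.024, np.float64(0.0342), np.float64(0.0546))]
```

View pics/c8.png

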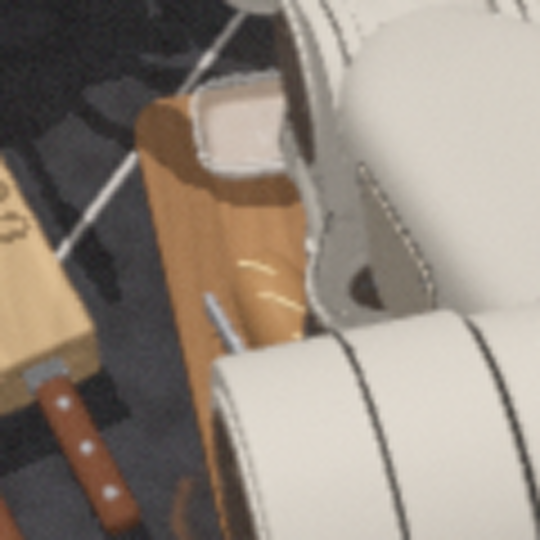

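The left jaw is beside the long roll (~(308,240)), with no contact force. Closing.

```bash
python3 -m creep '[[[0,0,0],[0,0,0]],[[0,0,0],[0,0,0]],[[0,0,0],[0,0,0]],[[0,0,0],[0,0,0]]]' 34.5
```

```text
clock: 23.0
eef_pos: [0.4848, 0.0028, 0.0406]
tool_rot: [-0.101, 0.995, -0.0, 0.0]
ft_force: [0.1, -0.1, -0.9]
grip_width: 0.0356
grasp_force: 48.4
```

```bash
python3 -m creep '[[[0,0,-4],[0,0,0]],[[0,0,-8],[0,0,0]],[[0,0,-12],[0,0,0]],[[0,0,-16],[0,0,0]],[[0,0,-20],[0,0,0]],[[0,0,-20],[0,0,0]],[[0,0,-20],[0,0,0]],[[0,0,-20],[0,0,0]],[[0,0,-16],[0,0,0]],[[0,0,-10],[0,0,0]],[[0,0,-5],[0,0,0]],[[0,0,0],[0,0,0]]]'
python3 - <<'E'
from h import *
for n in ["top","side"]:
    p=vision.camera(n);P=cloud(p);cv2.imwrite(f"pics/{n}9.png",p["image"][150:330,170:410])
    z=P[...,2];hsv=cv2.cvtColor(p["image"],cv2.COLOR_BGR2HSV)
    m=(P[...,0]>.52)&(P[...,0]<.66)&(abs(P[...,1]-.026)<.05)&(z>.12)&(z<.25)&(hsv[...,1]>80)
    print(n,"bread px high",m.sum(),np.nanpercentile(z[m],[5,50,95]) if m.any() else "", P[m][:,:2].mean(0) if m.any() else "")
    m=(P[...,0]>.52)&(P[...,0]<.66)&(P[...,1]<-.05)&(P[...,1]>-.13)&(z>.035)&(z<.075);print(" round px",m.sum(),np.nanmean(P[m],0) if m.any() else "")
a=[cv2.resize(cv2.imread(f"pics/{n}9.png"),(400,300)) for n in ("top","side")];cv2.imwrite("pics/c9.png",np.hstack(a))
E
```

```text
clock: 24.5
eef_pos: [0.4848, 0.0028, 0.1916]
tool_rot: [-0.101, 0.995, -0.0, 0.0]
ft_force: [-0.0, -0.2, -1.2]
grip_width: 0.0352
grasp_force: 48.5
top bread px high 0  
 round px 241 [ 0.6131 -0.0979  0.0553]
side bread px high 364 [0.1962 0.2088 0.2146] [0.587  0.0303]
 round px 0
```

View pics/c9.png

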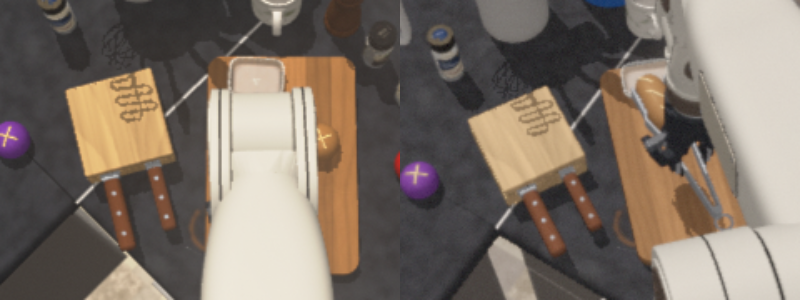

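The side view shows the long roll (~(319,208)) held in the tongs, its top at z ≈ 0.21, about 15 cm above the board. The knife is still docked, and the round roll is on the board. Handing in.

```bash
python3 -c "
from workcell import workorder
print(workorder.job_done())"
```

```text
the job is handed in; nothing more can be done
None
```

The job is handed in at about 24.6 s: the knife is home in the free slot and released, and the long roll is held in the tongs about 15 cm above the board, with the round roll still on the board and the jar and tub not touched.

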